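# Seal a row of culture tubes

## Robot

A 6-joint arm with a two-finger parallel gripper is mounted at the origin on a cart in front of the work surface, level with it; the furniture and walls round the work are solid. World frame = base frame: x ahead of the robot, y to its left, z up, the work surface at z = 0. Lengths are in m, angles in rad, forces in N, time in s.
With the tool pointing down it reaches from about 0.35 to 0.725 m from the base axis. Payload 6 kg.
Tool frame: the origin (TCP) lies midway between the tips of the shut fingers; the grasp point (between the pads) lies 19 mm behind it; z points along the fingers, x is the direction in which the jaws open and shut, and the axes are right-handed (so a half turn about z gives the same grasp; the last joint's range is limited). The gripper opens to 85 mm and grips with 20 to 120 N. Pads are 22 mm wide; open, the fingers measure 114 mm over their backs; the gripper's body (76 mm by 85 mm) begins 54 mm behind the grasp point. The pads swing forward as they close: fully open they stand 13 mm farther back than shut.
Start: joints at [-0.952, 0.04, 0.085, 0, -1.615, -0.334], TCP at [0.169, -0.576, 0.231] pointing down, gripper open.
Joint ranges: [-2.56, 2.56], [-1.29, 2.01], [-1.08, 1.49], [-3.29, 1.98], [-2.81, -0.18], [-2.99, 2.99]. Speed limits (rad/s): [2.57, 2.57, 3.01, 3.14, 3.14, 3.14].

## Interface

Orientations are given as a unit quaternion [w, x, y, z].
In Python, from bench import arm gives the robot as it stands.
- The arm moves only by the tool drive_tool, never from a script. Its argument "rows" is a list of rows, each a list of 7 numbers: the shift along the world's x, y, z in m, then the turn, a rotation vector about the world's x, y, z in degrees, then the opening in per cent of the stroke, from 0 (shut) to 100 (fully open). In form: [[tx, ty, tz, rx, ry, rz, hand], ...]. A call has exactly 5 rows; each row is the pose to reach, as a shift and turn from the pose commanded when the call began; what a row does not reach only later rows make up. A row lasts 1/8 s, in which the tool goes at most 62.5 mm and 10.7 degrees, less where a joint would pass 70% of its speed; a pose out of reach is approached as far as the arm can. A call with a gripper value outside its range is refused whole. The fingers move at their own pace and stop on an object; "squeeze" is the grip in N (left out, the last holds). Time passes only in rows, so rows that repeat a pose let the fingers close, or fill a call up. It gives the time, the measured TCP pose, the force and the opening at its end, in the units of the state.
- arm.get_state(): the state, without advancing time (a new reading comes with each control period).
- arm.get_image(name): name is "scene" or "top" or "wrist"; returns a dict with "frame" (384x512x3 uint8, red, green, blue), "camera_matrix" (3x3 intrinsics, pixels), "eye" and "orientation" of the camera in the world. Camera axes: x right, y down, z forward; pixel columns grow to the right and rows downward; lengths in m; the calibration is good to about 2 mm. A picture is of the moment at which its call begins. There is no depth.
- arm.finish_job(): hands the job in, once; it reports no verdict.
Trained networks look in a picture, given as the dict that the camera call returned (one of the last four; its "shot" number tells which), for a name from the list of things; names that differ only in an ending like _2 or _b are one class to them, and where a whole thing is asked for, a point or a joint stands for the part that bears it (a point fixed in the world has none). Each returns a list of dicts, best first, with "confidence" (0 to 1); they miss things now and then, are a little off and sometimes report something else, mostly with a low value. They report only what shows in the picture. A call takes as long as a camera call.
- arm.search_frame(picture, target): "uv" ([column, row] in pixels, amid what is visible of it).
The state is a dict: "time_s": time; "q": joint angles; "qd": joint speeds; "joint_efforts": joint torques, N m; "tcp_pos": TCP position; "tool_rot": TCP orientation; "ft_force": force on the tool from outside, world axes, zero at the start; "wrist_torque": the same for the moment, N m; "opening": opening from 0.0 (shut) to 1.0 (fully open).
Only numpy, scipy, OpenCV 4.12 (cv2) and the standard library are available. Lean on these libraries where they do the work, as an engineer would, in place of code of your own. Each camera call takes 0.05 s, during which the arm holds its last target. There are 200 camera calls.

## Task

The cultures under the blue caps are done and go into storage, so seal them: run the fingertips along the blue row from one end to the other, pressing each snap cap from its raised, vented position fully down with light pressure. Leave the white caps raised, so that their tubes keep breathing, and only press: do not lift or carry anything, keep the rack standing where it is, and leave the things around it alone.

Things in the scene. Friction and masses are not known exactly. Their poses are not given: they have to be found in the camera images.
- culture_rack: Yellow tube rack, 84 mm (its x) by 158 mm (its y) by 72 mm high, loose, about 0.6 kg in all. Origin: centre of underside; z up. Two rows along its y axis hold six capped tubes each, 22 mm apart; the middle row is empty. Blue-capped row at rack x = -24 mm, white-capped row at +24 mm. The rack may stand turned either way round.
- blue_1 (a joint): blue snap cap 1 of its row, on the tube at rack x -0.024, y +0.055 m. How far it is pushed down: 0 to about 0.001 = raised (vented), 0.005 = fully down (sealed, a firm stop). It gives way at about 4 N and stays where it is left.
- blue_2 (a joint): blue snap cap 2 of its row, on the tube at rack x -0.024, y +0.033 m. How far it is pushed down: 0 to about 0.001 = raised (vented), 0.005 = fully down (sealed, a firm stop). It gives way at about 4 N and stays where it is left.
- blue_3 (a joint): blue snap cap 3 of its row, on the tube at rack x -0.024, y +0.011 m. How far it is pushed down: 0 to about 0.001 = raised (vented), 0.005 = fully down (sealed, a firm stop). It gives way at about 4 N and stays where it is left.
- blue_4 (a joint): blue snap cap 4 of its row, on the tube at rack x -0.024, y -0.011 m. How far it is pushed down: 0 to about 0.001 = raised (vented), 0.005 = fully down (sealed, a firm stop). It gives way at about 4 N and stays where it is left.
- blue_5 (a joint): blue snap cap 5 of its row, on the tube at rack x -0.024, y -0.033 m. How far it is pushed down: 0 to about 0.001 = raised (vented), 0.005 = fully down (sealed, a firm stop). It gives way at about 4 N and stays where it is left.
- blue_6 (a joint): blue snap cap 6 of its row, on the tube at rack x -0.024, y -0.055 m. How far it is pushed down: 0 to about 0.001 = raised (vented), 0.005 = fully down (sealed, a firm stop). It gives way at about 4 N and stays where it is left.
- white_1 (a joint): white snap cap 1 of its row, on the tube at rack x +0.024, y +0.055 m. How far it is pushed down: 0 to about 0.001 = raised (vented), 0.005 = fully down (sealed, a firm stop). It gives way at about 4 N and stays where it is left.
- white_2 (a joint): white snap cap 2 of its row, on the tube at rack x +0.024, y +0.033 m. How far it is pushed down: 0 to about 0.001 = raised (vented), 0.005 = fully down (sealed, a firm stop). It gives way at about 4 N and stays where it is left.
- white_3 (a joint): white snap cap 3 of its row, on the tube at rack x +0.024, y +0.011 m. How far it is pushed down: 0 to about 0.001 = raised (vented), 0.005 = fully down (sealed, a firm stop). It gives way at about 4 N and stays where it is left.
- white_4 (a joint): white snap cap 4 of its row, on the tube at rack x +0.024, y -0.011 m. How far it is pushed down: 0 to about 0.001 = raised (vented), 0.005 = fully down (sealed, a firm stop). It gives way at about 4 N and stays where it is left.
- white_5 (a joint): white snap cap 5 of its row, on the tube at rack x +0.024, y -0.033 m. How far it is pushed down: 0 to about 0.001 = raised (vented), 0.005 = fully down (sealed, a firm stop). It gives way at about 4 N and stays where it is left.
- white_6 (a joint): white snap cap 6 of its row, on the tube at rack x +0.024, y -0.055 m. How far it is pushed down: 0 to about 0.001 = raised (vented), 0.005 = fully down (sealed, a firm stop). It gives way at about 4 N and stays where it is left.
- blue_1_top (a point): Top centre of the first cap of the blue row, an end of the row (the cap is 20 mm wide, 16 mm high, flat-topped; its top stands 114 mm over the worktop raised, 109 mm sealed, so a raised cap stands 5 mm proud of a sealed neighbour: rise over the next cap and come down on it rather than pushing against its side).
- blue_6_top (a point): Top centre of the last cap of the blue row, an end of the row (the cap is 20 mm wide, 16 mm high, flat-topped; its top stands 114 mm over the worktop raised, 109 mm sealed, so a raised cap stands 5 mm proud of a sealed neighbour: rise over the next cap and come down on it rather than pushing against its side).
- pipette: Micropipette lying flat, 26x236x33 mm, bystander; origin centre of underside.
- beaker_100: Small glass beaker, 55 mm wide, 68 mm high, bystander; origin centre of underside.
- petri_red: Lidded dish with red medium, 92 mm wide, 16 mm high, bystander; origin centre of underside.
- timer: White bench timer, 46x62x68 mm, bystander; origin centre of underside.
- marker_red: Red marker pen lying on the worktop to the left, 16x135x16 mm, bystander; origin centre of underside.
- marker_blue: Blue marker pen lying on the worktop to the left, 13x140x14 mm, bystander; origin centre of underside.

How it is judged:
By the outcome, as a careful person would: the job done as asked, in the order asked, and still so for the second after the job is handed in, with the robot touching nothing.
It also fails if it takes over 45 s, if anything falls off the work surface, if the arm or the gripper's body presses on something with over 40 N, if the wrist force passes 120 N, or if a joint passes its speed limit or range.

## Working session

There is one attempt and no reset: what is moved stays moved. The work goes in short steps, Python scripts to look and compute and a tool call to move; the robot and the scene stay as the last step left them, time stands still between calls to the robot, and variables do not carry over. Pictures are saved under pics/ and viewed, about 8 in all and at most 12, crops included, and the job is handed in when it is done.

Besides the shell and the picture viewer there is one more tool, called after "Call:" as name(argument=value, ...), one argument or row to a line, values as JSON. drive_tool: Moves the arm, as the interface text tells. Its arguments: {"type":"object","properties":{"rows":{"type":"array","items":{"type":"array","items":{"type":"number"}}},"squeeze":{"type":"number"}},"required":["rows"]}

```bash
mkdir -p pics
cat > h.py <<'E'
import numpy as np, cv2
from bench import arm
from scipy.spatial.transform import Rotation as R
def rot(p):
    o=np.array(p["orientation"],float)
    return o if o.shape==(3,3) else R.from_quat(o[[1,2,3,0]]).as_matrix()
def ray(p,uv,z):
    d=rot(p)@np.linalg.inv(p["camera_matrix"])@[uv[0],uv[1],1]; e=np.array(p["eye"])
    return e+d*(z-e[2])/d[2]
def proj(p,X):
    c=rot(p).T@(np.array(X)-p["eye"]); c=np.array(p["camera_matrix"])@c; return c[:2]/c[2]
def save(p,n,s=1.5): cv2.imwrite("pics/"+n+".png",cv2.resize(p["frame"][:,:,::-1],None,fx=s,fy=s))
E
python3 - <<'E'
from h import *
for n in("top","scene"):
    p=arm.get_image(n); save(p,n)
    print(n,p["eye"],p["orientation"])
    for t,z in(("culture_rack",.07),("blue_1",.106),("white_1",.106),("blue_1_top",.114),("blue_6_top",.114)):
        for d in arm.search_frame(p,t)[:7]: print(t,np.round(d["uv"],1),round(d["confidence"],2),ray(p,d["uv"],z).round(3))
print(arm.get_state())
E
```

```text
top [ 0.472903   -0.13946957  1.37178618] [-0.02893511  0.71306881 -0.69997196  0.02710878]
culture_rack [240.2 208. ] 0.59 [ 0.503 -0.082  0.07 ]
blue_1_top [238.8 207.8] 0.44 [ 0.503 -0.079  0.114]
scene [0.74862144 0.4058611  0.91804981] [-0.04811106  0.15728099  0.94152527 -0.29407174]
culture_rack [282.6 210.6] 0.97 [ 0.511 -0.057  0.07 ]
culture_rack [253.3 136.3] 0.43 [ 0.497 -0.348  0.07 ]
blue_1 [264.3 191.5] 0.52 [ 0.546 -0.111  0.106]
blue_1 [271.9 201.7] 0.42 [ 0.538 -0.073  0.106]
blue_1 [281.4 205.6] 0.37 [ 0.518 -0.053  0.106]
white_1 [290.7 190.6] 0.58 [ 0.476 -0.09   0.106]
white_1 [287.3 191.5] 0.57 [ 0.486 -0.091  0.106]
blue_1_top [263.9 188.9] 0.44 [ 0.546 -0.115  0.114]
blue_1_top [295.3 215.9] 0.26 [ 0.498 -0.007  0.114]
{'time_s': 0.6, 'q': array([-9.52258243e-01,  4.01958704e-02,  8.48067045e-02, -1.17951628e-05,
       -1.61551671e+00, -3.33723796e-01]), 'qd': array([ 0.00012738,  0.00126883, -0.00130114,  0.00020858,  0.00037837,
       -0.00090987]), 'joint_efforts': array([ 8.48186664e-04, -3.67701209e+01,  3.47301078e+01,  6.93056211e+00,
       -1.00652982e-03, -2.95416555e-06]), 'tcp_pos': array([ 0.16861389, -0.57579244,  0.23126493]), 'tool_rot': array([-5.03846462e-05,  5.99591639e-01,  8.00306106e-01,  2.22840306e-05]), 'ft_force': array([ 0.78921904, -0.0078263 , -0.31076741]), 'wrist_torque': array([-0.03892032,  0.04116193,  0.03482363]), 'opening': 1.001299937880303}
```

Run:
```python
from h import *
a=cv2.imread("pics/top.png"); b=cv2.imread("pics/scene.png")
# crops enlarged, side by side
a=cv2.resize(a[200:425,240:540],(400,300)); b=cv2.resize(b[220:420,300:566],(400,300))
full=np.hstack([cv2.resize(cv2.imread("pics/top.png"),(400,300)),cv2.resize(cv2.imread("pics/scene.png"),(400,300))])
cv2.imwrite("pics/m1.png",np.vstack([full,np.hstack([a,b])]))
```

```text
(no output)
```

View pics/m1.png

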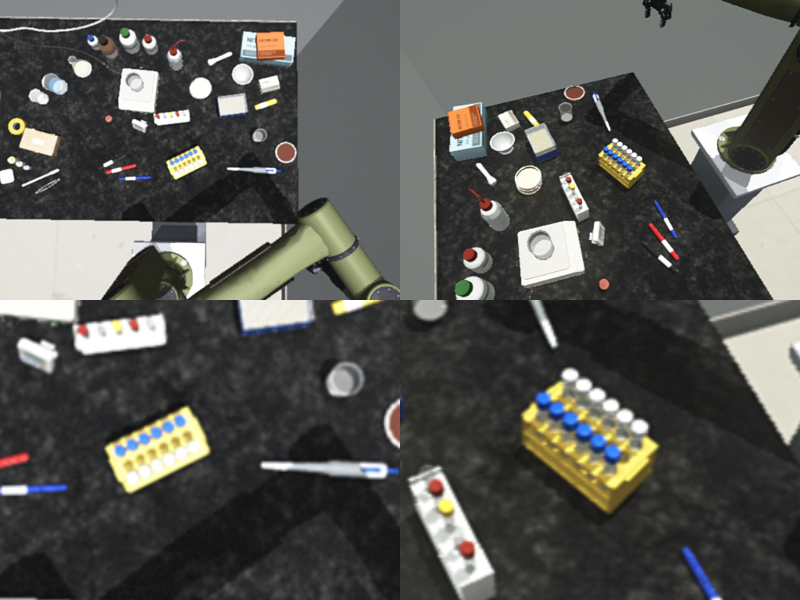

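The blue row lies on the far side of the rack from the robot, and the row is turned about 25°, running far-right to near-left. Its centre is near (0.523, -0.065). I'm moving above it with the fingers shut.

Call:
drive_tool(
  rows=[
    [0.035,0.05,0.03,0,0,10,0],
    [0.07,0.1,0.05,0,0,20,0],
    [0.105,0.15,0.06,0,0,30,0],
    [0.14,0.2,0.06,0,0,40,0],
    [0.175,0.25,0.06,0,0,50,0],
  ],
  squeeze=20,
)

```text
time_s: 1.23
tcp_pos: [0.3424, -0.3269, 0.2918]
tool_rot: [0.001, 0.202, 0.979, -0.0]
ft_force: [1.4, 0.3, -0.2]
opening: -0.003
```

Call:
drive_tool(
  rows=[
    [0.035,0.05,0,0,0,10,0],
    [0.07,0.1,0,0,0,20,0],
    [0.105,0.15,0,0,0,30,0],
    [0.14,0.2,0,0,0,40,0],
    [0.18,0.26,0,0,0,49,0],
  ],
)

```text
time_s: 1.85
tcp_pos: [0.5171, -0.0747, 0.2917]
tool_rot: [0.0, -0.222, 0.975, -0.0]
ft_force: [0.9, -0.9, -0.7]
opening: -0.001
```

Run:
```python
from h import *
s=arm.get_state(); print(s["time_s"],s["tcp_pos"],s["tool_rot"],s["opening"],s["ft_force"])
p=arm.get_image("wrist"); save(p,"w1"); print(p["eye"],rot(p).round(2))
for t,z in(("blue_1",.106),("white_1",.106)):
    for d in arm.search_frame(p,t)[:8]: print(t,np.round(d["uv"],1),round(d["confidence"],2),ray(p,d["uv"],z).round(3))
```

```text
1.85 [ 0.51711839 -0.07469009  0.29168745] [ 4.72450745e-04 -2.21896218e-01  9.75070171e-01 -8.08003901e-05] -0.0007571789538497326 [ 0.90580048 -0.89074844 -0.66527649]
[ 0.55031685 -0.14549223  0.43514812] [[-0.9  -0.41 -0.13]
 [-0.43  0.86  0.27]
 [-0.    0.3  -0.95]]
blue_1 [240.7 132.5] 0.74 [ 0.552 -0.115  0.106]
blue_1 [243.3 170.5] 0.61 [ 0.529 -0.075  0.106]
blue_1 [245.8 219.6] 0.52 [ 0.499 -0.016  0.106]
blue_1 [241.2 150.7] 0.51 [ 0.542 -0.096  0.106]
blue_1 [243.8 204.1] 0.47 [ 0.51  -0.035  0.106]
white_1 [284.3 188.8] 0.8 [ 0.473 -0.076  0.106]
white_1 [281.3 149.6] 0.77 [ 0.499 -0.118  0.106]
white_1 [284.2 198.7] 0.7 [ 0.466 -0.064  0.106]
white_1 [279.9 167.5] 0.66 [ 0.49  -0.098  0.106]
white_1 [280.3 216.6] 0.59 [ 0.46  -0.04   0.106]
```

View pics/w1.png

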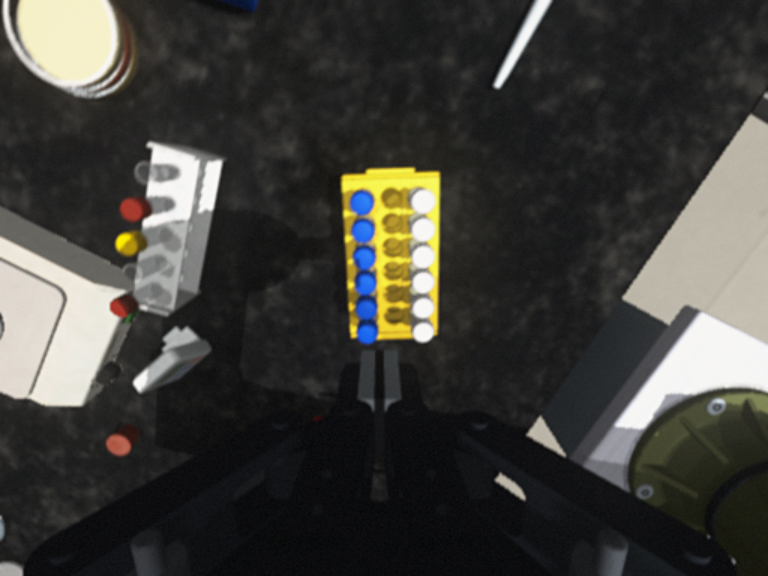

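The wrist picture shows the blue row clearly, at columns about 360–367 and rows 200–332 of the enlarged view. The white row is at column about 423. Next I fit the rack pose to the cap blobs.

```bash
cat > fit.py <<'E'
from h import *
from scipy.optimize import least_squares
Y=np.array([55,33,11,-11,-33,-55])/1e3
def caps(t,z=.110):
    a=t[2]; r=np.array([[np.cos(a),-np.sin(a)],[np.sin(a),np.cos(a)]])
    L=[[-.024,y] for y in Y]+[[.024,y] for y in Y]
    return np.c_[np.array(L)@r.T+t[:2],np.full(12,z)]
def blobs(p,win):
    f=p["frame"].astype(int); m=[(f[:,:,2]>120)&(f[:,:,0]<90), f.min(2)>170]
    o=[]
    for k in m:
        k=k.astype(np.uint8); w=np.zeros_like(k); w[win[1]:win[3],win[0]:win[2]]=1; k*=w
        k4=cv2.resize(k*255,None,fx=4,fy=4,interpolation=cv2.INTER_LINEAR)
        dt=cv2.distanceTransform((k4>127).astype(np.uint8),cv2.DIST_L2,5)
        n,l,s,c=cv2.connectedComponentsWithStats((dt>.6*dt.max()).astype(np.uint8))
        o.append([(q+.5)/4-.5 for q,a in zip(c[1:],s[1:,4]) if a>4])
    return o
def fit(p,win,t0,z=.110):
    b=blobs(p,win); print([len(x) for x in b])
    def res(t):
        P=np.array([proj(p,X) for X in caps(t,z)]); r=[]
        for i,g in enumerate(b):
            for q in g:
                e=P[6*i:6*i+6]-q; r+=list(e[np.argmin((e**2).sum(1))])
        return np.array(r)
    s=least_squares(res,t0,loss="soft_l1"); print(s.x.round(4),np.degrees(s.x[2]).round(2),"rms px",np.sqrt((res(s.x)**2).mean())); return s.x
E
python3 - <<'E'
from fit import *
p=arm.get_image("wrist")
t0=[.503,-.083,np.radians(205)]
for z in(.108,.110,.112): t=fit(p,(220,105,300,240),t0,z)
t=fit(p,(220,105,300,240),t0); print(caps(t).round(4)[:6])
q=arm.get_image("scene")
im=cv2.cvtColor(q["frame"],cv2.COLOR_RGB2BGR); im=cv2.resize(im,None,fx=4,fy=4)
for X in caps(t,.114): cv2.circle(im,tuple(int(4*v+2) for v in proj(q,X)),2,(0,0,255),-1)
c=im[660:1020,960:1360]
w=cv2.resize(cv2.cvtColor(p["frame"],cv2.COLOR_RGB2BGR),None,fx=4,fy=4)
for X in caps(t,.114): cv2.circle(w,tuple(int(4*v+2) for v in proj(p,X)),2,(0,0,255),-1)
cv2.imwrite("pics/m2.png",np.hstack([c,w[450:810,820:1220],w[810:1170,820:1220]]) if 0 else np.hstack([c[:360],cv2.resize(w[420:960,820:1220],(267,360))]))
E
```

```text
[6, 6]
[ 0.5026 -0.0751  3.6144] 207.09 rms px 0.5061807064292964
[6, 6]
[ 0.5029 -0.0755  3.6144] 207.09 rms px 0.36871602100020706
[6, 6]
[ 0.5031 -0.0759  3.6143] 207.08 rms px 0.249891662787584
[6, 6]
[ 0.5029 -0.0755  3.6144] 207.09 rms px 0.36871602100020706
[[ 0.5493 -0.1135  0.11  ]
 [ 0.5392 -0.094   0.11  ]
 [ 0.5292 -0.0744  0.11  ]
 [ 0.5192 -0.0548  0.11  ]
 [ 0.5092 -0.0352  0.11  ]
 [ 0.4992 -0.0156  0.11  ]]
```

View pics/m2.png

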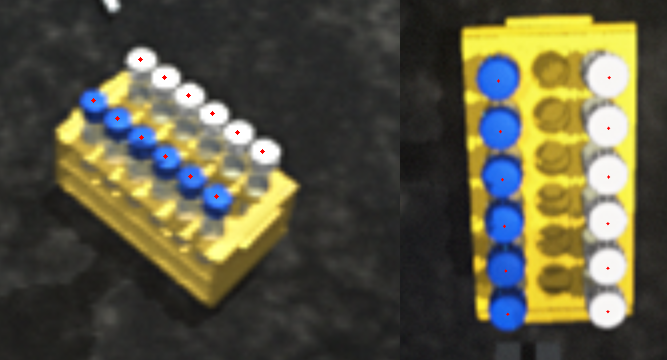

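The fit lands centred on all 12 caps in both cameras. blue_1 is the far-right end, at (0.5495, -0.114). I'll go above it, holding the 22 mm-wide pad 2 mm towards the already-pressed side so the next cap stays clear.

Call:
drive_tool(
  rows=[
    [0.033,-0.041,-0.05,0,0,1.5,0],
    [0.033,-0.041,-0.1,0,0,1.5,0],
    [0.033,-0.041,-0.14,0,0,1.5,0],
    [0.033,-0.041,-0.167,0,0,1.5,0],
    [0.033,-0.041,-0.167,0,0,1.5,0],
  ],
)

```text
time_s: 2.72
tcp_pos: [0.5476, -0.1189, 0.1226]
tool_rot: [-0.002, -0.231, 0.973, 0.0]
ft_force: [0.4, -0.6, -0.0]
opening: 0.003
```

Run:
```python
from fit import *
s=arm.get_state(); print(s["time_s"],s["tcp_pos"],s["tool_rot"],s["ft_force"])
q=arm.get_image("scene"); w=arm.get_image("wrist")
A=cv2.resize(q["frame"][140:270,210:370,::-1],(480,390)); 
B=cv2.resize(w["frame"][100:260,200:330,::-1],(317,390))
cv2.imwrite("pics/m3.png",np.hstack([A,B]))
```

```text
2.725 [ 0.54759833 -0.1189148   0.12259542] [-1.76518208e-03 -2.30688543e-01  9.73026000e-01  2.88281053e-04] [ 0.39529602 -0.64471111 -0.03017004]
```

View pics/m3.png

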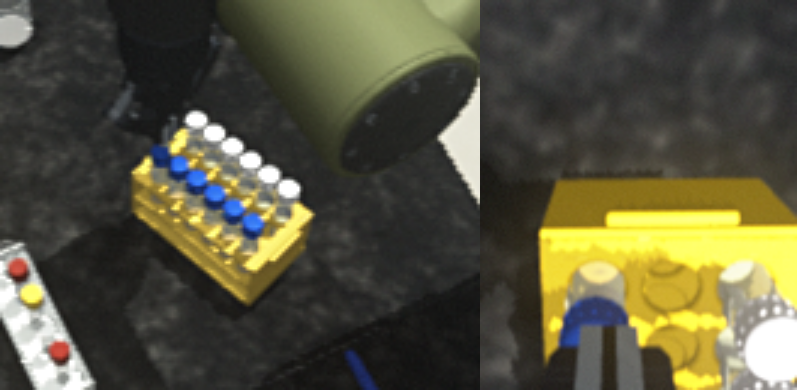

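The fingers stand over blue_1, but measured about 3 mm short in x and y. The picture agrees: the fingers sit slightly towards the white side. I'll correct that and come down to just above the cap.

Call:
drive_tool(
  rows=[
    [0.003,0.003,0,0,0,0,0],
    [0.003,0.003,-0.003,0,0,0,0],
    [0.003,0.003,-0.006,0,0,0,0],
    [0.003,0.003,-0.006,0,0,0,0],
    [0.003,0.003,-0.006,0,0,0,0],
  ],
)

```text
time_s: 3.45
tcp_pos: [0.5523, -0.1146, 0.1183]
tool_rot: [-0.0, -0.232, 0.973, -0.0]
ft_force: [-0.7, -1.0, 0.5]
opening: -0.002
```

Call:
drive_tool(
  rows=[
    [-0.002,-0.001,-0.003,0,0,0,0],
    [-0.002,-0.001,-0.005,0,0,0,0],
    [-0.002,-0.001,-0.007,0,0,0,0],
    [-0.002,-0.001,-0.008,0,0,0,0],
    [-0.002,-0.001,-0.008,0,0,0,0],
  ],
)

```text
time_s: 4.08
tcp_pos: [0.5502, -0.1157, 0.1103]
tool_rot: [-0.0, -0.232, 0.973, -0.0]
ft_force: [-2.0, 0.4, 4.2]
opening: 0.001
```

Call:
drive_tool(
  rows=[
    [0,0,-0.0005,0,0,0,0],
    [0,0,-0.001,0,0,0,0],
    [0,0,-0.0015,0,0,0,0],
    [0,0,-0.0015,0,0,0,0],
    [0,0,-0.0015,0,0,0,0],
  ],
)

```text
time_s: 4.7
tcp_pos: [0.5504, -0.1156, 0.1091]
tool_rot: [0.0, -0.232, 0.973, -0.0]
ft_force: [-3.1, 0.9, 5.9]
opening: 0.002
```

Call:
drive_tool(
  rows=[
    [0,0,-0.0004,0,0,0,0],
    [0,0,-0.0007,0,0,0,0],
    [0,0,-0.0007,0,0,0,0],
    [0,0,-0.0007,0,0,0,0],
    [0,0,-0.0007,0,0,0,0],
  ],
)

```text
time_s: 5.32
tcp_pos: [0.5506, -0.1155, 0.1091]
tool_rot: [0.001, -0.232, 0.973, -0.0]
ft_force: [-3.8, 1.7, 8.5]
opening: 0.001
```

At the stop: z = 0.1091 m and the force is rising (8.5 N). On to cap 2: rise, go over, come down.

Call:
drive_tool(
  rows=[
    [0,0,0.006,0,0,0,0],
    [0,0,0.012,0,0,0,0],
    [-0.005,0.01,0.012,0,0,0,0],
    [-0.01,0.0196,0.012,0,0,0,0],
    [-0.01,0.0196,0.012,0,0,0,0],
  ],
)

```text
time_s: 5.95
tcp_pos: [0.54, -0.0951, 0.12]
tool_rot: [0.0, -0.233, 0.973, 0.0]
ft_force: [-0.1, 0.7, -0.7]
opening: 0.0
```

Call:
drive_tool(
  rows=[
    [0,0,-0.004,0,0,0,0],
    [0,0,-0.008,0,0,0,0],
    [0,0,-0.0105,0,0,0,0],
    [0,0,-0.012,0,0,0,0],
    [0,0,-0.012,0,0,0,0],
  ],
)

```text
time_s: 6.58
tcp_pos: [0.5405, -0.096, 0.1091]
tool_rot: [0.0, -0.232, 0.973, -0.0]
ft_force: [-2.8, 2.3, 7.4]
opening: -0.005
```

Run:
```python
from fit import *
q=arm.get_image("scene"); s=arm.get_state(); print(s["tcp_pos"],s["ft_force"])
cv2.imwrite("pics/m4.png",cv2.resize(q["frame"][150:250,230:350,::-1],(720,600),interpolation=cv2.INTER_CUBIC))
```

```text
[ 0.54050239 -0.09604129  0.10909955] [-2.52389672  2.59938103  6.89730497]
```

View pics/m4.png

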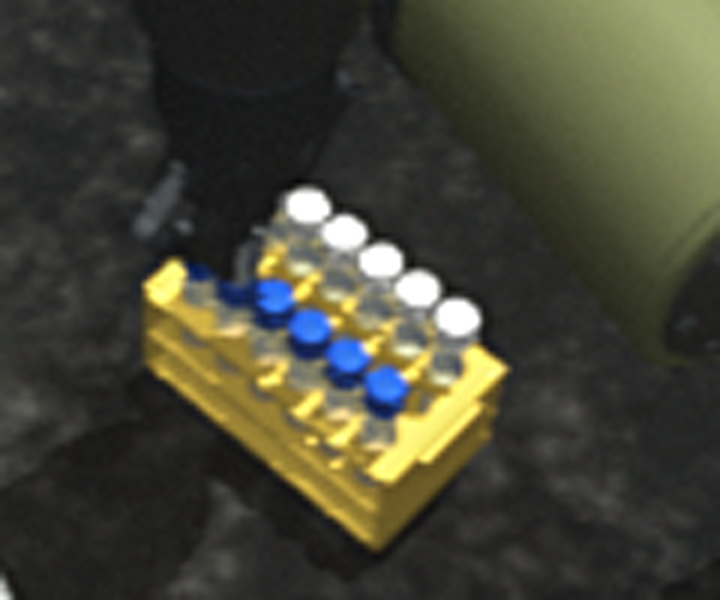

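Caps 1 and 2 are both down to the same stop level, and caps 3–6 still stand raised. Repeating for cap 3, then cap 4.

Call:
drive_tool(
  rows=[
    [0,0,0.006,0,0,0,0],
    [0,0,0.012,0,0,0,0],
    [-0.005,0.01,0.012,0,0,0,0],
    [-0.01,0.0196,0.012,0,0,0,0],
    [-0.01,0.0196,0.012,0,0,0,0],
  ],
)

```text
time_s: 7.25
tcp_pos: [0.5299, -0.0755, 0.12]
tool_rot: [0.0, -0.233, 0.973, 0.0]
ft_force: [0.8, 0.0, 0.2]
opening: 0.003
```

Call:
drive_tool(
  rows=[
    [0,0,-0.004,0,0,0,0],
    [0,0,-0.008,0,0,0,0],
    [0,0,-0.0105,0,0,0,0],
    [0,0,-0.012,0,0,0,0],
    [0,0,-0.012,0,0,0,0],
  ],
)

```text
time_s: 7.88
tcp_pos: [0.5305, -0.0764, 0.1091]
tool_rot: [0.0, -0.232, 0.973, -0.0]
ft_force: [-3.2, 2.0, 7.0]
opening: 0.002
```

Call:
drive_tool(
  rows=[
    [0,0,0.006,0,0,0,0],
    [0,0,0.012,0,0,0,0],
    [-0.005,0.01,0.012,0,0,0,0],
    [-0.01,0.0196,0.012,0,0,0,0],
    [-0.01,0.0196,0.012,0,0,0,0],
  ],
)

```text
time_s: 8.5
tcp_pos: [0.52, -0.0559, 0.12]
tool_rot: [0.0, -0.233, 0.973, 0.0]
ft_force: [-0.4, 0.4, -0.4]
opening: 0.003
```

Call:
drive_tool(
  rows=[
    [0,0,-0.004,0,0,0,0],
    [0,0,-0.008,0,0,0,0],
    [0,0,-0.0105,0,0,0,0],
    [0,0,-0.012,0,0,0,0],
    [0,0,-0.012,0,0,0,0],
  ],
)

```text
time_s: 9.12
tcp_pos: [0.5205, -0.0568, 0.1091]
tool_rot: [0.0, -0.232, 0.973, -0.0]
ft_force: [-4.2, 3.1, 7.1]
opening: 0.002
```

Call:
drive_tool(
  rows=[
    [0,0,0.006,0,0,0,0],
    [0,0,0.012,0,0,0,0],
    [-0.005,0.01,0.012,0,0,0,0],
    [-0.01,0.0196,0.012,0,0,0,0],
    [-0.01,0.0196,0.012,0,0,0,0],
  ],
)

```text
time_s: 9.75
tcp_pos: [0.5099, -0.0363, 0.12]
tool_rot: [-0.0, -0.233, 0.973, 0.0]
ft_force: [-0.1, -0.2, 0.1]
opening: -0.001
```

Call:
drive_tool(
  rows=[
    [0,0,-0.004,0,0,0,0],
    [0,0,-0.008,0,0,0,0],
    [0,0,-0.0105,0,0,0,0],
    [0,0,-0.012,0,0,0,0],
    [0,0,-0.012,0,0,0,0],
  ],
)

```text
time_s: 10.38
tcp_pos: [0.5105, -0.0372, 0.1091]
tool_rot: [0.0, -0.232, 0.973, -0.0]
ft_force: [-4.8, 1.6, 7.3]
opening: -0.001
```

Call:
drive_tool(
  rows=[
    [0,0,0.006,0,0,0,0],
    [0,0,0.012,0,0,0,0],
    [-0.005,0.01,0.012,0,0,0,0],
    [-0.01,0.0196,0.012,0,0,0,0],
    [-0.01,0.0196,0.012,0,0,0,0],
  ],
)

```text
time_s: 11.0
tcp_pos: [0.4999, -0.0167, 0.1199]
tool_rot: [-0.0, -0.233, 0.973, 0.0]
ft_force: [0.1, 0.2, 0.1]
opening: -0.001
```

Call:
drive_tool(
  rows=[
    [0,0,-0.004,0,0,0,0],
    [0,0,-0.008,0,0,0,0],
    [0,0,-0.0105,0,0,0,0],
    [0,0,-0.012,0,0,0,0],
    [0,0,-0.012,0,0,0,0],
  ],
)

```text
time_s: 11.62
tcp_pos: [0.5005, -0.0176, 0.1091]
tool_rot: [0.0, -0.232, 0.973, -0.0]
ft_force: [-3.8, 2.3, 6.9]
opening: -0.0
```

Call:
drive_tool(
  rows=[
    [0,0,0.01,0,0,0,0],
    [0,0,0.03,0,0,0,0],
    [0,0,0.07,0,0,0,0],
    [0,0,0.12,0,0,0,0],
    [0,0,0.14,0,0,0,0],
  ],
)

```text
time_s: 12.25
tcp_pos: [0.5011, -0.018, 0.2517]
tool_rot: [0.002, -0.232, 0.973, -0.0]
ft_force: [0.1, 1.1, -0.4]
opening: -0.002
```

Call:
drive_tool(
  rows=[
    [0,-0.05,0.03,0,0,0,0],
    [0,-0.1,0.03,0,0,0,0],
    [-0.02,-0.15,0.03,0,0,0,0],
    [-0.05,-0.2,0.03,0,0,0,0],
    [-0.08,-0.25,0.03,0,0,0,0],
  ],
)

```text
time_s: 12.88
tcp_pos: [0.4191, -0.2692, 0.278]
tool_rot: [-0.0, -0.232, 0.973, -0.0]
ft_force: [0.5, -0.3, 0.3]
opening: -0.001
```

Run:
```python
from fit import *
q=arm.get_image("scene"); t=arm.get_image("top"); s=arm.get_state(); print(s["time_s"],s["tcp_pos"],s["ft_force"])
f=q["frame"][150:250,230:350,::-1]
cv2.imwrite("pics/m5.png",np.vstack([cv2.resize(f,(540,450),interpolation=cv2.INTER_CUBIC)]))
t0=[.5031,-.0759,np.radians(207.1)]
im=cv2.resize(q["frame"][:,:,::-1],None,fx=6,fy=6,interpolation=cv2.INTER_CUBIC)
C=[(0,0,255)]*6+[(0,160,0)]*6
for X,c in zip(np.vstack([caps(t0,.109)[:6],caps(t0,.114)[6:]]),C): cv2.circle(im,tuple(int(6*v+3) for v in proj(q,X)),3,c,-1)
cv2.imwrite("pics/m5.png",im[900:1500,1380:2100])
```

```text
12.975 [ 0.41764986 -0.27143033  0.27870588] [ 0.4557637  -0.84898696  0.5615123 ]
```

View pics/m5.png

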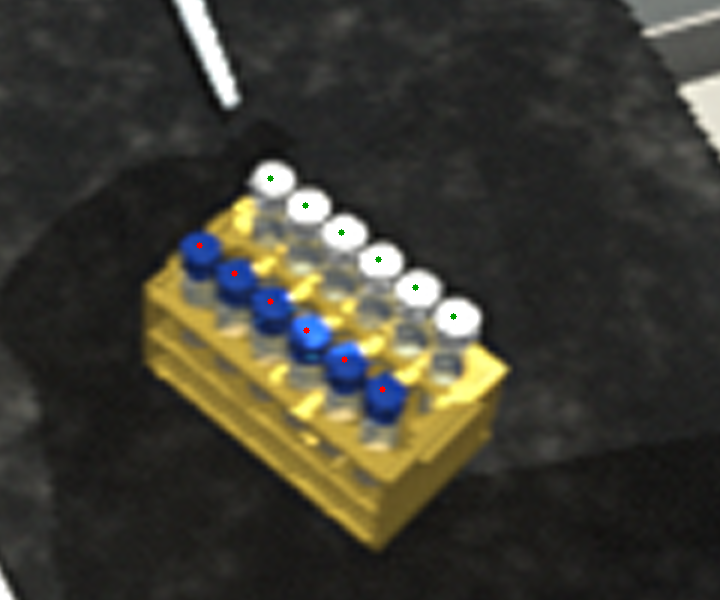

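All six blue caps sit at the sealed height, the white caps are raised, and the rack corners are at the same pixels as before. The robot is clear, so I'm handing in.

```bash
python3 -c "
from bench import arm
print(arm.finish_job())"
```

```text
the job is handed in; nothing more can be done
None
```

I pressed the six blue caps one after another, from blue_1 (the far-right end) to blue_6. I used shut fingertips and rose over each next cap before coming down on it. The job was handed in at about 13 s.

- **Presses:** Each press ended at the same tip height, z = 0.1091 m, which matches the sealed height of 109 mm. The vertical force read at the end of each press was 7 to 8.5 N.
- **Last picture:** The blue caps line up with the sealed height and all the white caps with the raised height. The rack's visible corners are at the same pixels as in the picture taken during the presses, and the gripper was clear of everything.
- **Disagreements and gaps:** None of the checks failed. One position reading early on was still lagging by about 3 mm, and I corrected for it before the first press. I did not check the bystander objects individually at the end, but the arm never went near them.

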